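# Move the lint roller to the folded hook and fold the emptied one

### The job

Pull the empty folded hook out of its clip, swing it out to its stop and prove it: lean on the arm from above with the closed fingers, a steady 10 N or so for a good second. Then hang the lint roller over on it by its eye and let go, fold the hook it came from up again and press it gently until it lies flat in its clip. Leave the shoehorn on its hook and everything else as it stands.

Things in the scene. Friction and masses are not known exactly. Their poses are not given: they have to be found in the camera images.
- shelf: Slatted beech shelf on two ladder ends, slats' top 347 mm above the counter, with a beech hook rail (400 x 130 x 18 mm, upper edge at 347 mm) along its front edge. Origin: at counter height, in the plane of the rail's front face. +x points from that face back under the shelf (the hooks stick out to -x), +y along the rail, z up. Things up to 170 mm tall stand on the slats 65 mm or more behind the face.
- spare_station (a point): NOMINAL hinge of the empty hook, folded up at the start; axes as the shelf's. Three alike steel hooks sit 110 mm apart on the rail, in any order, hinge nominally 29 mm in front of the rail's face, 262 mm above the counter. They were screwed on by eye: the true hinge is up to 9 mm higher or lower, 2.5 mm further in or out, 1 mm sideways: feel for it. Over 25 N at the knob tears an arm loose.
- spare_arm (a joint): Swing of that hook's arm (rad): 0 folded flat (pointing up); out (pointing off the rail, 10 degrees upwards) it touches its stop bar at 1.34, lies at 1.36 to 1.42 with a thing on it and at 1.43 to 1.44 under a firm lean of 10 N half-way along. The hinge is stiff (1 N at the knob) and stays where left. The clip lets the knob out at 4 to 7 N and in again at 6 to 10 N, at about 0.4 rad; past 0.25 rad it no longer resists.
- used_station (a point): NOMINAL hinge of the hook the lint roller hangs on, same spread. Each hook: arm a round bar 10 mm thick with a ball knob 14 mm across, ball centre 58 mm from the hinge. Plate 30 mm wide, face 16 mm behind the hinge, from 28 mm below to 72 mm above it; lugs beside the arm's root reach 16 mm out. Sprung clip jaws either side of the folded arm, 17 to 27 mm above the hinge, 21 mm over both.
- used_arm (a joint): Swing of the arm the lint roller hangs on at the start (rad), as for the other hook: out on its stop bar at first, 0 folded flat in its clip. The knob can be pinched from above both folded and swung out (a pinched knob slips a little as it is swung); to fold, swing it up to about 0.5, then push the knob towards the rail until it clicks and stops.
- third_station (a point): NOMINAL hinge of the third hook of the same make, swung out, on which a steel shoehorn hangs; same spread.
- roller_grip (a point): Lint roller, 224 mm long, about 0.24 kg, hanging upright. This point is on the axis of its round steel handle (34 mm thick, 40 to 118 mm below the top of the eye), 50 mm below the middle of the eye's top wire. z up along the handle, y in the plane of the eye. Above the handle is the eye, below it the sheet roll, 44 mm thick, its lower end 172 mm below this point.
- roller_eye (a point): Centre of the round wire eye at the lint roller's upper end: 21 mm inside, 29 mm outside, 4 mm wire, standing across the hook's arm (x is the eye's axis). Hung, its top wire lies on the arm: the eye's centre is then 5.5 mm below the arm's axis; at the start it is 39 mm out from the hinge.
- shoehorn_mid (a point): Middle of the steel shoehorn, 185 mm long, 40 mm wide, hanging by its eye on the third hook. Stays there.
- vase: White ceramic vase, 94 mm wide, 165 mm tall, on the shelf; origin under its centre. Stays.
- sprayer: Amber glass spray bottle, 66 mm wide, 156 mm tall, on the shelf; origin under its centre. Stays.
- funnel: Orange plastic funnel standing mouth down, 100 mm wide, 110 mm tall, on the shelf; origin under its centre. Stays.
- puck: White puck light, 70 mm wide, 23 mm tall, on the shelf; origin under its centre. Stays.
- tin: Steel shoe polish tin, 80 mm wide, 30 mm tall, on the counter; origin under its centre. Stays.
- brush: Shoe brush with dark wooden back, 160 x 52 x 42 mm, on the counter; origin under its centre, x along it. Stays.

How it is judged:
By the outcome, as a careful person would: the job done as asked, in the order asked, and still so for the second after the job is handed in, with the robot touching nothing.
It also fails if it takes over 72 s, if anything falls off the work surface, if the arm or the gripper's body presses on something with over 40 N, if the wrist force passes 120 N, or if a joint passes its speed limit or range.

### The arm

A 6-joint arm with a two-finger parallel gripper is mounted at the origin on the work surface. World frame = base frame: x ahead of the robot, y to its left, z up, the work surface at z = 0. Lengths are in m, angles in rad, forces in N, time in s.
With the tool pointing down it reaches from about 0.35 to 0.975 m from the base axis. Payload 7.1 kg.
Tool frame: the origin (TCP) lies midway between the tips of the shut fingers; the grasp point (between the pads) lies 19 mm behind it; z points along the fingers, y is the line along which they close (so a half turn about z gives the same grasp; the last joint's range is limited). The gripper opens to 88 mm and grips with 3 to 60 N. Pads are 20 mm wide; open, the fingers measure 115 mm over their backs; the gripper's body (75 mm by 178 mm) begins 61 mm behind the grasp point.
Start: joints at [1.276, 0.423, 1.63, -0, 1.089, -0.019], TCP at [0.17, 0.601, 0.223] pointing down, gripper open.
Joint ranges: [-3, 3], [-0.9, 2.11], [0.09, 2.58], [-1.31, 4.45], [0.11, 2.69], [-2.54, 2.54]. Speed limits (rad/s): [2.39, 2.39, 3.01, 3.14, 3.14, 3.14].

### API

Orientations are given as a unit quaternion [w, x, y, z].
In Python, from station import move_pose, movel, movej, command_gripper, wait, inverse_kinematics, read_camera, camera_info, MotionError, job_done, get_time, get_joint_pos, get_qvel, get_effort, get_tcp_pos, get_ee_rot, get_ft_force, get_ft_torque, get_grip_width, get_finger_force gives the robot as it stands. Calls block until the motion is done:
- move_pose(position, orientation): joint-space move of the TCP to a pose.
- movel(position, frame=None, v=0.15, until_force=None): straight line of the TCP; frame=None keeps the orientation; v is the mean speed in m/s. With until_force (N) it stops when the force on the tool has changed by that much, and returns True; else False.
- movej(angles): joint-space move.
- command_gripper(opening): opening from 0.0 (shut) to 1.0 (fully open); the grip force is fixed at half the most; returns when the fingers have stopped.
- wait(seconds).
- inverse_kinematics(position, orientation): joint angles nearest the present ones, or None.
- read_camera(name): name is "scene" or "top" or "wrist"; returns the picture (400x640x3 uint8, red, green, blue); there is no depth.
- camera_info(name): a dict with "intrinsics" (3x3 intrinsics, pixels), "T" (4x4, takes a point from camera to world coordinates); the wrist camera has in their place "tool_from_camera" (4x4, takes a point from camera to tool coordinates, whose origin is the TCP and whose axes are the flange's). Camera axes: x right, y up, looking along -z (the intrinsics and any distortion apply to the point x, -y, -z); pixel columns grow to the right and rows downward; lengths in m; the calibration is good to about 2 mm. A picture is of the moment at which its call begins: read the wrist's pose just before it. camera_info takes no time and is no camera call.
A pose or a line that the arm cannot do raises MotionError and nothing moves.
- job_done(): hands the job in; it is judged then, once.
Readings, each from a call of its own:
- get_time(): time.
- get_joint_pos(): joint angles.
- get_qvel(): joint speeds.
- get_effort(): joint torques, N m.
- get_tcp_pos(): TCP position.
- get_ee_rot(): TCP orientation.
- get_ft_force(): force on the tool from outside, world axes, zero at the start.
- get_ft_torque(): the same for the moment, N m.
- get_grip_width(): opening from 0.0 (shut) to 1.0 (fully open).
- get_finger_force(): force on a finger pad.
Only numpy, scipy, OpenCV 4.12 (cv2) and the standard library are available. Lean on these libraries where they do the work, as an engineer would, in place of code of your own. Each camera call takes 0.05 s, during which the arm holds its last target. There are 200 camera calls.

## Working session

There is one attempt and no reset: what is moved stays moved. The work goes in short steps, each a Python script; the robot and the scene stay as the last script left them, time stands still between calls to the robot, and variables do not carry over. Pictures are saved under pics/ and viewed, at most 10 in all, crops included, and the job is handed in when it is done.

```bash
mkdir -p pics; ls; python3 - <<'E'
from station import *
import cv2,numpy as np
np.set_printoptions(precision=4,suppress=True)
for n in ["scene","top","wrist"]:
    im=read_camera(n); cv2.imwrite(f"pics/{n}0.png",im[:,:,::-1])
    i=camera_info(n); print(n,i)
print(get_time(),get_tcp_pos(),get_ee_rot())
E
```

```text
pics
scene {'intrinsics': array([[365.643 ,   0.    , 317.3851],
       [  0.    , 365.643 , 199.3625],
       [  0.    ,   0.    ,   1.    ]]), 'T': array([[-0.5813, -0.5089,  0.6349,  1.0874],
       [ 0.8137, -0.3687,  0.4494,  0.3476],
       [ 0.0054,  0.7779,  0.6284,  0.7393],
       [ 0.    ,  0.    ,  0.    ,  1.    ]])}
top {'intrinsics': array([[402.0258,   0.    , 317.6874],
       [  0.    , 402.0258, 201.0969],
       [  0.    ,   0.    ,   1.    ]]), 'T': array([[ 0.0178,  0.9829, -0.1834,  0.4153],
       [-0.9994,  0.0121, -0.032 , -0.0326],
       [-0.0292,  0.1839,  0.9825,  1.0738],
       [ 0.    ,  0.    ,  0.    ,  1.    ]])}
wrist {'intrinsics': array([[292.455 ,   0.    , 314.788 ],
       [  0.    , 292.455 , 201.8849],
       [  0.    ,   0.    ,   1.    ]]), 'tool_from_camera': array([[-0.0004,  0.9706,  0.2405,  0.0648],
       [ 1.    ,  0.0005, -0.0005,  0.0005],
       [-0.0007,  0.2405, -0.9706, -0.1618],
       [ 0.    ,  0.    ,  0.    ,  1.    ]])}
0.15 [0.1701 0.601  0.2221] [-0.0001  0.1375  0.9905 -0.0006]
```

View pics/scene0.png

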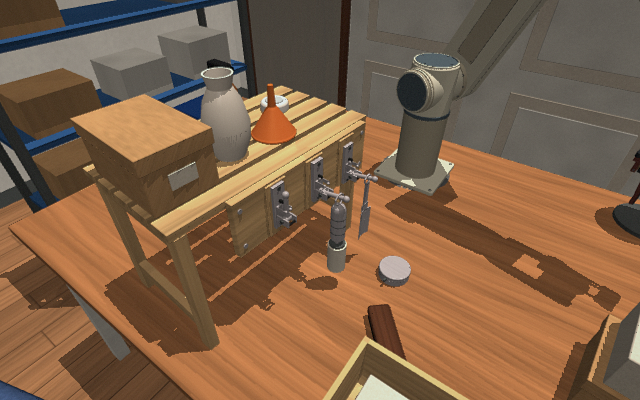

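View pics/top0.png

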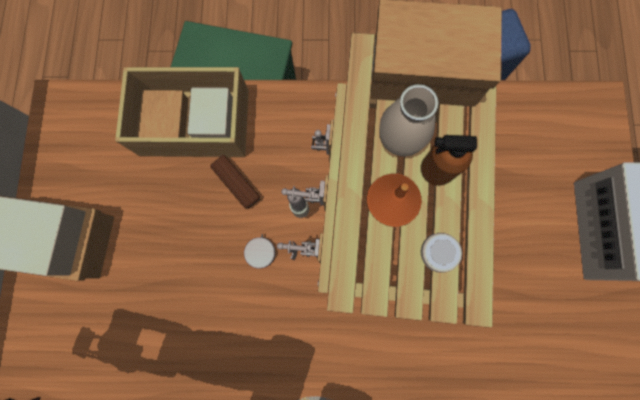

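Scene: the empty folded hook is farthest from the robot (~(280,205)), the roller hangs on the middle hook (~(335,195)) and the shoehorn on the near one (~(365,178)). The rail faces world +y.

```bash
python3 - <<'E'
import cv2,numpy as np
a=cv2.imread("pics/scene0.png")[130:280,230:390]; a=cv2.resize(a,None,fx=4,fy=4,interpolation=cv2.INTER_CUBIC)
cv2.imwrite("pics/c1.png",a[:600,:640])
b=cv2.imread("pics/top0.png")[70:300,240:360]; b=cv2.rotate(b,cv2.ROTATE_90_CLOCKWISE)
b=cv2.resize(b,None,fx=3.47826,fy=3.47826,interpolation=cv2.INTER_CUBIC)
cv2.imwrite("pics/c2.png",b); print(b.shape)
E
```

```text
(417, 800, 3)
```

View pics/c1.png

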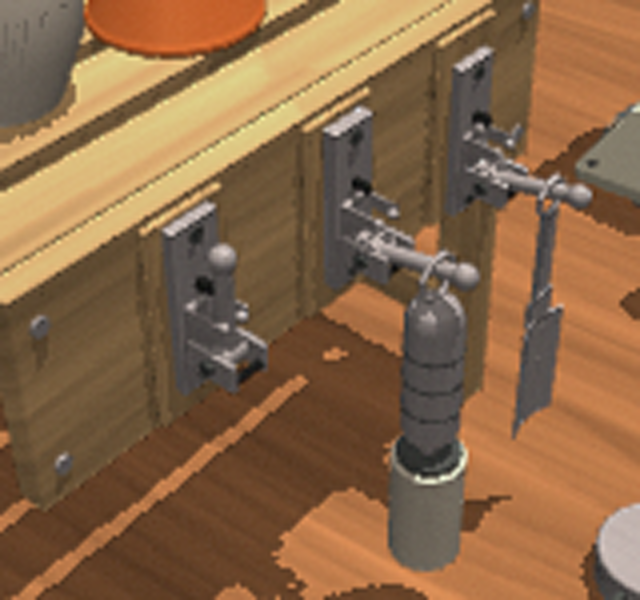

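View pics/c2.png

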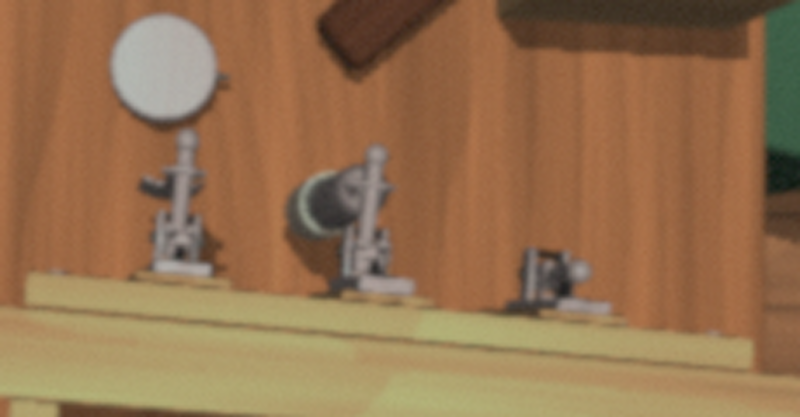

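Knobs in c1: spare (222,257), used (467,275), third (580,196). In c2: (581,270), (376,155), (187,140). The rail's top front edge in c2 runs (27,273) to (752,342).

```bash
cat > h.py <<'E'
from station import *
import numpy as np
from scipy.spatial.transform import Rotation as R
np.set_printoptions(precision=4,suppress=True)
def ray(info,u,v,T=None):
    K=info["intrinsics"]; T=info["T"] if T is None else T
    d=np.array([(u-K[0,2])/K[0,0],-(v-K[1,2])/K[1,1],-1.]); d=T[:3,:3]@d
    return T[:3,3],d/np.linalg.norm(d)
def tri(rays):
    A=sum(np.eye(3)-np.outer(d,d) for o,d in rays); b=sum((np.eye(3)-np.outer(d,d))@o for o,d in rays)
    p=np.linalg.solve(A,b); return p,[np.linalg.norm((np.eye(3)-np.outer(d,d))@(p-o)) for o,d in rays]
def atz(r,z): return r[0]+r[1]*(z-r[0][2])/r[1][2]
E
python3 - <<'E'
from h import *
s=camera_info("scene");t=camera_info("top")
cs=lambda x,y:((x+.5)/4-.5+230,(y+.5)/4-.5+130)
def ct(x,y):
    k=3.47826; return 240+(y+.5)/k-.5, 70+229-((x+.5)/k-.5)
for n,a,b in [("spare",(222,257),(581,270)),("used",(467,275),(376,155)),("third",(580,196),(187,140))]:
    print(n,*tri([ray(s,*cs(*a)),ray(t,*ct(*b))]))
e=[atz(ray(t,*ct(*p)),.347) for p in [(27,273),(752,342)]]
print(e,np.linalg.norm(e[0]-e[1]),np.arctan2(*(e[1]-e[0])[[1,0]]))
e=[atz(ray(s,*cs(*p)),.347) for p in [(4,303),(535,0)]];print(e,np.linalg.norm(e[0]-e[1]),np.arctan2(*(e[0]-e[1])[[1,0]]))
E
```

```text
spare [ 0.6917 -0.005   0.3262] [np.float64(3.454517635843304e-06), np.float64(3.4545176357696487e-06)]
used [0.5834 0.0621 0.2769] [np.float64(0.0003689200807380168), np.float64(0.0003689200807380098)]
third [0.4741 0.0685 0.2651] [np.float64(0.0003656652995215461), np.float64(0.00036566529952164787)]
[array([ 0.3885, -0.0126,  0.347 ]), array([ 0.7847, -0.0442,  0.347 ])] 0.397479382519786 -0.07960563223435649
[array([ 0.789, -0.041,  0.347]), array([0.4285, 0.006 , 0.347 ])] 0.3635751446982837 -0.12965474578957664
```

Consistent: the rail measures 397 mm, the hooks are 110 mm apart, and hinge heights come out at about .268/.267/.255. Next I check reach for the down and horizontal orientations, then take a close wrist view.

```bash
cat >> h.py <<'E'
A=-0.072
EY=np.array([np.cos(A),np.sin(A),0]); OUT=np.array([-np.sin(A),np.cos(A),0]); UP=np.array([0,0,1.])
def q(x,z):
    y=np.cross(z,x); v=R.from_matrix(np.c_[x,y,z]).as_quat(); return v[[3,0,1,2]]
DOWN=q(OUT,-UP); HOR=q(UP,-OUT); DOWN2=q(-OUT,-UP); HOR2=q(-UP,-OUT)
def wristT():
    T=np.eye(4); o=np.array(get_ee_rot()); T[:3,:3]=R.from_quat(o[[1,2,3,0]]).as_matrix(); T[:3,3]=get_tcp_pos()
    return T@camera_info("wrist")["tool_from_camera"]
E
python3 - <<'E'
from h import *
import cv2
for n,o in dict(DOWN=DOWN,DOWN2=DOWN2,HOR=HOR,HOR2=HOR2).items():
  for p in [(.6917,.03,.42),(.6917,0,.31),(.58,.06,.28),(.58,.03,.22),(.69,.03,.22),(.58,.15,.22),(.69,.15,.24)]:
    print(n,p,inverse_kinematics(np.array(p),o))
E
```

```text
DOWN (0.6917, 0.03, 0.42) [ 0.0262  0.3868  1.2395 -0.      1.5153  0.0982]
DOWN (0.6917, 0, 0.31) [-0.0172  0.4469  1.3861 -0.      1.3086  0.0548]
DOWN (0.58, 0.06, 0.28) [ 0.0827  0.3007  1.671  -0.      1.1699  0.1547]
DOWN (0.58, 0.03, 0.22) [ 0.0312  0.3618  1.7321 -0.      1.0476  0.1032]
DOWN (0.69, 0.03, 0.22) [ 0.0262  0.5223  1.4741 -0.      1.1452  0.0982]
DOWN (0.58, 0.15, 0.22) [ 0.2332  0.3884  1.6912 -0.      1.0619  0.3052]
DOWN (0.69, 0.15, 0.24) [ 0.1972  0.5267  1.4186 -0.      1.1963  0.2692]
DOWN2 (0.6917, 0.03, 0.42) None
DOWN2 (0.6917, 0, 0.31) None
DOWN2 (0.58, 0.06, 0.28) None
DOWN2 (0.58, 0.03, 0.22) None
DOWN2 (0.69, 0.03, 0.22) None
DOWN2 (0.58, 0.15, 0.22) None
DOWN2 (0.69, 0.15, 0.24) None
HOR (0.6917, 0.03, 0.42) None
HOR (0.6917, 0, 0.31) [ 0.393   0.8935  1.3276 -1.2759  1.9357 -2.4365]
HOR (0.58, 0.06, 0.28) [ 0.5326  0.8541  1.5183 -1.11    1.9773 -2.2433]
HOR (0.58, 0.03, 0.22) [ 0.4952  0.9306  1.5434 -1.1069  1.9099 -2.1576]
HOR (0.69, 0.03, 0.22) [ 0.4289  1.0275  1.2811 -1.2179  1.9341 -2.3383]
HOR (0.58, 0.15, 0.22) [ 0.6353  0.9935  1.3699 -1.0239  2.0445 -2.2138]
HOR (0.69, 0.15, 0.24) [ 0.5582  1.0721  1.1098 -1.1744  2.0745 -2.4272]
HOR2 (0.6917, 0.03, 0.42) None
HOR2 (0.6917, 0, 0.31) [ 0.393   0.8935  1.3276 -1.2759  1.9357  0.7051]
HOR2 (0.58, 0.06, 0.28) [ 0.5326  0.8541  1.5183 -1.11    1.9773  0.8982]
HOR2 (0.58, 0.03, 0.22) [ 0.4952  0.9306  1.5434 -1.1069  1.9099  0.984 ]
HOR2 (0.69, 0.03, 0.22) [ 0.4289  1.0275  1.2811 -1.2179  1.9341  0.8033]
HOR2 (0.58, 0.15, 0.22) [ 0.6353  0.9935  1.3699 -1.0239  2.0445  0.9278]
HOR2 (0.69, 0.15, 0.24) [ 0.5582  1.0721  1.1098 -1.1744  2.0745  0.7144]
```

```bash
python3 - <<'E'
from h import *
import cv2
move_pose(np.array([.64,.07,.43]),DOWN)
T=wristT(); im=read_camera("wrist"); np.save("T1.npy",T)
cv2.imwrite("pics/w1.png",cv2.resize(im[:,:,::-1],None,fx=1.25,fy=1.25,interpolation=cv2.INTER_CUBIC))
print(get_time(),get_tcp_pos(),get_ft_force())
# project expected
i=camera_info("wrist")
for p in [(.6917,-.005,.3262),(.5834,.0621,.2769)]:
    c=np.linalg.inv(T)@np.r_[p,1]; k=i["intrinsics"]@np.array([c[0],-c[1],-c[2]]); print(k[:2]/k[2]*1.25)
E
```

```text
2.8167 [0.6398 0.0709 0.4297] [0.1737 0.1209 0.3796]
[464.8286 340.3834]
[330.2297 253.0504]
```

View pics/w1.png

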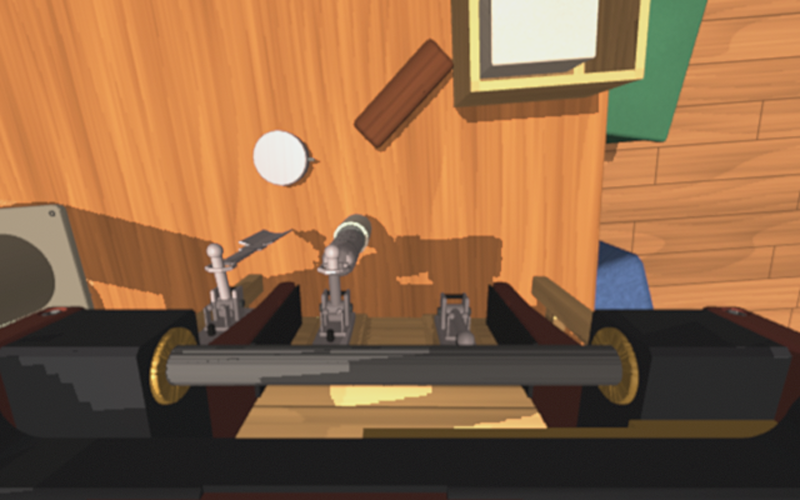

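The wrist view confirms it: spare knob at (467,341) and used knob at (331,254), both within 2 px of prediction. Next I feel the spare knob's top with closed fingers, then pinch it.

```bash
python3 - <<'E'
from h import *
k=np.array([.693,-.005,.326])
command_gripper(0)
move_pose(k+UP*.03,DOWN)
hit=movel(k+UP*-.006,v=.02,until_force=2.5); z=np.array(get_tcp_pos()); print(hit,z,get_ft_force(),get_time())
if hit:
    k[2]=z[2]-.007
    movel(k+UP*.02,v=.1); command_gripper(.4)
    movel(k+UP*-.011,v=.08,until_force=6); print(get_tcp_pos(),get_ft_force())
    command_gripper(0); print("grip",get_grip_width()*88,get_finger_force(),get_tcp_pos(),get_ft_force(),get_time())
E
```

```text
True [ 0.6931 -0.005   0.3329] [-0.2469 -0.0024  3.8431] 5.8333
[ 0.6928 -0.005   0.3143] [ 0.3403  0.2877 -0.4139]
grip 11.891307357775428 30.000742077827454 [ 0.6916 -0.0049  0.3154] [-5.1016  0.616   3.4543] 7.8833
```

```bash
python3 - <<'E'
from h import *
p0=np.array([.6905,-.005,.3149])
for th in [.12,.25,.4,.6,.8,1.0,1.15]:
    p=p0+OUT*.058*np.sin(th)-UP*.058*(1-np.cos(th))
    movel(p,v=.05); f=np.array(get_ft_force()); print(th,p,get_tcp_pos(),f,get_grip_width()*88,get_time())
    if np.linalg.norm(f)>16: break
E
```

```text
0.12 [0.691  0.0019 0.3145] [0.6918 0.0017 0.3151] [ 3.1847 -1.5304  1.6638] 11.851055453463921 8.175
0.25 [0.6915 0.0093 0.3131] [0.6923 0.0097 0.3137] [5.4546 0.6995 2.5626] 11.857617059729112 8.475
0.4 [0.6921 0.0175 0.3103] [0.6929 0.0186 0.3106] [5.7766 1.4134 2.9041] 12.212426176401484 8.8
0.6 [0.6929 0.0277 0.3048] [0.6937 0.0287 0.3051] [6.9238 1.2035 2.836 ] 12.07206001496267 9.1833
0.8 [0.6935 0.0365 0.2973] [0.6943 0.0377 0.2976] [7.0039 2.507  2.7254] 12.11897359847931 9.5667
1.0 [0.694  0.0437 0.2882] [0.6949 0.045  0.2884] [8.011  2.4442 2.0521] 11.852986384977738 9.95
1.15 [0.6943 0.0478 0.2806] [0.6952 0.0493 0.2807] [7.2262 3.3712 1.4548] 11.80678894696094 10.275
```

```bash
python3 - <<'E'
from h import *
import cv2
p=np.array(get_tcp_pos())
command_gripper(.4); print("rel",get_ft_force())
movel(p+UP*.045,v=.12); command_gripper(0)
t=np.deg2rad(9); LEAN=q(np.cos(t)*OUT+np.sin(t)*UP,np.sin(t)*OUT-np.cos(t)*UP)
h=np.array([.6917,-.005,.2679]); b=h+OUT*.030+UP*.05
move_pose(b,LEAN); f0=get_ft_force()[2]; wait(.1); f0=(f0+get_ft_force()[2])/2
hit=movel(b-UP*.052,v=.03,until_force=5); print(hit,get_tcp_pos(),get_ft_force(),f0,get_time())
z=get_tcp_pos()[2]; c=b.copy(); c[2]=z
log=[]
for i in range(14):
    f=get_ft_force()[2]-f0
    log.append((round(c[2],4),round(f,2)))
    if f>10: break
    c[2]-=.0008 if f<8 else .0004
    movel(c,v=.02)
t0=get_time()
while get_time()-t0<1.5:
    wait(.1); f=get_ft_force()[2]-f0; log.append((round(get_time()-t0,2),round(f,2)))
print(log,get_tcp_pos(),get_ft_force())
E
```

```text
rel [-0.396  -0.4081 -0.1283]
True [0.694  0.0254 0.2783] [-0.1959  0.3828  2.14  ] -0.6813806528325004 13.6417
[(np.float64(0.2783), np.float64(2.82)), (np.float64(0.2775), np.float64(6.84)), (np.float64(0.2767), np.float64(8.51)), (np.float64(0.2763), np.float64(10.08)), (0.1, np.float64(10.42)), (0.2, np.float64(9.73)), (0.3, np.float64(9.22)), (0.4, np.float64(9.93)), (0.5, np.float64(10.32)), (0.6, np.float64(9.92)), (0.7, np.float64(10.17)), (0.8, np.float64(10.54)), (0.9, np.float64(9.73)), (1.0, np.float64(9.9)), (1.1, np.float64(9.74)), (1.2, np.float64(10.16)), (1.3, np.float64(10.41)), (1.4, np.float64(9.12)), (1.5, np.float64(9.9))] [0.6941 0.0255 0.2778] [-1.5479  2.3568  9.2216]
```

Lean done: about 10 N for 1.5 s. Now I touch the used knob for height, then go to the pregrasp for the roller.

```bash
python3 - <<'E'
from h import *
import cv2
p=np.array(get_tcp_pos()); movel(p+UP*.05,v=.15)
k=np.array([.5834,.0621,.2769])
move_pose(k+UP*.03,DOWN)
hit=movel(k-UP*.006,v=.025,until_force=2.5); z=get_tcp_pos()[2]; print(hit,z,get_ft_force(),get_time())
k[2]=z-.007; np.save("kused.npy",k)
movel(k+UP*.08+OUT*.02,v=.25); command_gripper(.75)
hz=k[2]-.0101; h=k-OUT*.0571; h[2]=hz
g=h+OUT*.0384+UP*(.0068-.0055-.0375); np.save("g.npy",g); print("h",h,"g",g)
movel(g+OUT*.13+UP*.16,v=.3)
move_pose(g+OUT*.12,HOR2); print(get_tcp_pos(),get_time())
T=wristT(); im=read_camera("wrist"); 
cv2.imwrite("pics/w2.png",cv2.resize(im[:,:,::-1],None,fx=1.25,fy=1.25))
i=camera_info("wrist")
for P in [g,g+UP*.05,g-UP*.15]:
    c=np.linalg.inv(T)@np.r_[P,1]; kk=i["intrinsics"]@np.array([c[0],-c[1],-c[2]]); print(kk[:2]/kk[2]*1.25)
E
```

```text
True 0.2824396863765414 [0.3599 1.2518 1.7644] 17.875
h [0.5793 0.0051 0.2653] g [0.5821 0.0434 0.2291]
[0.5912 0.1621 0.2297] 20.875
[392.6775 247.0328]
[392.731  306.2914]
[392.4869  35.9314]
```

View pics/w2.png

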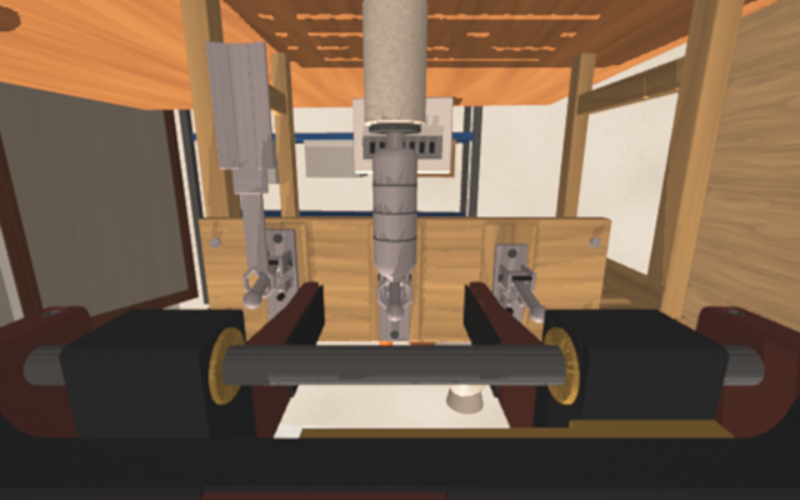

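Upside-down view: the roller axis is at u≈394 (predicted 393), centred between the fingers. I grip it and draw it off.

```bash
cat >> h.py <<'E'
HU=np.array([.5797,.0051,.2653]); HS=np.array([.6917,-.005,.2679])
def pos(h,s,dz): # TCP so that eye centre is s out, dz above the arm's axis (10.5 deg)
    return h+OUT*(s-.019)+UP*(s*np.tan(np.deg2rad(10.5))+dz-.0435)
E
python3 - <<'E'
from h import *
import cv2
g=pos(HU,.0384,-.0055); print(g)
movel(g+OUT*.03,v=.2); hit=movel(g,v=.08,until_force=4); print(hit,get_tcp_pos(),get_ft_force())
command_gripper(0); print("grip",get_grip_width()*88,get_finger_force(),get_tcp_pos(),get_ft_force(),get_time())
movel(g+UP*.0065,v=.03); print("up",get_tcp_pos(),get_ft_force())
for s in [.052,.066,.09]:
    movel(pos(HU,s,.0012),v=.06); print(s,get_tcp_pos(),get_ft_force())
wait(.1)
im=read_camera("scene"); cv2.imwrite("pics/s2.png",cv2.resize(im[130:280,230:390,::-1],None,fx=4,fy=4,interpolation=cv2.INTER_CUBIC)); print(get_time(),get_grip_width()*88)
E
```

```text
[0.5811 0.0244 0.2234]
False [0.581  0.0241 0.2234] [-0.2793 -0.741   1.0164]
grip 33.54575800568424 29.999579340219498 [0.5811 0.0245 0.2234] [ 0.3658  0.2217 -0.1231] 22.7667
up [0.5811 0.0245 0.23  ] [-0.5512  0.9898 -2.3873]
0.052 [0.5822 0.0386 0.2326] [-0.3885 -0.6599 -2.9137]
0.066 [0.5832 0.0525 0.2353] [ 0.5702 -0.7451 -2.7897]
0.09 [0.5848 0.0762 0.2396] [ 0.3067 -0.0201 -2.8114]
24.6083 33.225629191671004
```

View pics/s2.png

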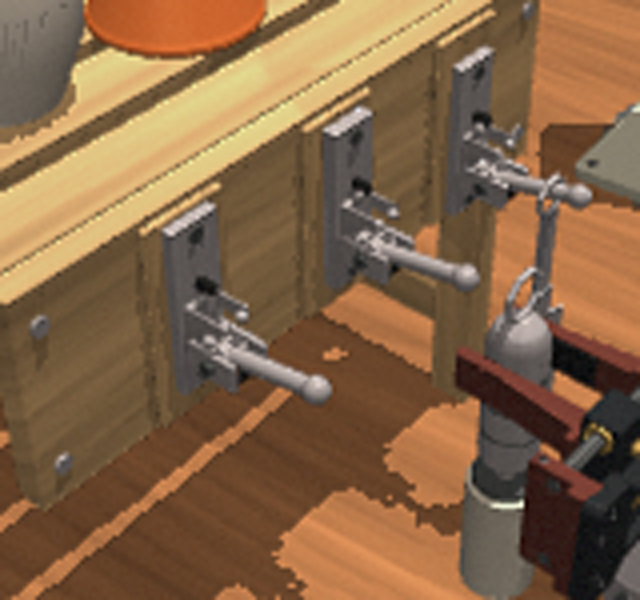

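The roller is off cleanly with its eye upright at (522,285), and the spare arm is out with its knob at (316,388). I check that against prediction, then transfer.

```bash
python3 - <<'E'
from h import *
import cv2
K=HS+OUT*.0568+UP*.0115
o,d=ray(camera_info("scene"),(316.5)/4-.5+230,(388.5)/4-.5+130); print("miss",(np.eye(3)-np.outer(d,d))@(K-o))
movel(pos(HS,.09,.001),v=.15); wait(.1); f0=np.array(get_ft_force()); print(get_tcp_pos(),f0,get_time())
ok=True
for s in [.072,.06,.048,.038]:
    hit=movel(pos(HS,s,.0005),v=.05,until_force=3.5); print(s,hit,pos(HS,s,.0005),get_tcp_pos(),get_ft_force()-f0)
    if hit: break
wait(.1); im=read_camera("scene"); cv2.imwrite("pics/s3.png",cv2.resize(im[150:300,230:390,::-1],None,fx=4,fy=4,interpolation=cv2.INTER_CUBIC)); print(get_time())
E
```

```text
miss [-0.0006  0.0001  0.0005]
[0.6962 0.0661 0.2421] [-0.05   -0.7115 -2.7857] 25.6083
0.072 False [0.6955 0.0479 0.2382] [0.6955 0.0475 0.2383] [0.6263 1.4237 1.4118]
0.06 False [0.6946 0.0359 0.236 ] [0.6946 0.0355 0.236 ] [ 0.6019 -0.255   0.3907]
0.048 False [0.6938 0.0239 0.2338] [0.6937 0.0235 0.2337] [-0.2081  1.1859 -0.462 ]
0.038 False [0.6931 0.014  0.2319] [0.693  0.0135 0.2319] [0.4725 0.6152 0.3098]
27.4083
```

View pics/s3.png

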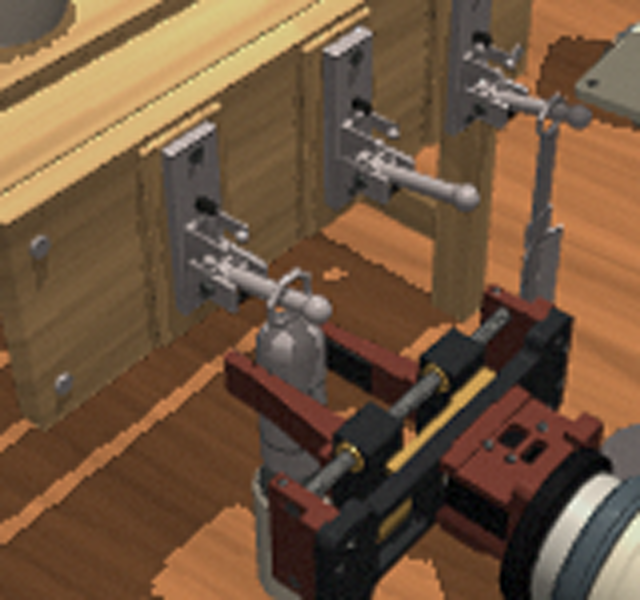

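The eye is threaded past the knob (eye at ~(290,285), knob (315,307)). I lower it, let go and back away.

```bash
python3 - <<'E'
from h import *
import cv2
f0=np.array(get_ft_force())
hit=movel(pos(HS,.038,-.012),v=.02,until_force=2.2); print(hit,get_tcp_pos(),get_ft_force()-f0)
p=np.array(get_tcp_pos()); command_gripper(.75); print("open",get_ft_force())
movel(p+OUT*.05,v=.08); movel(p+OUT*.14,v=.25)
k=HU+OUT*.0567+UP*.012
move_pose(k+OUT*.05+UP*.10,DOWN)
command_gripper(.4); movel(k+UP*.03,v=.2)
im=read_camera("scene"); cv2.imwrite("pics/s4.png",cv2.resize(im[150:300,230:390,::-1],None,fx=4,fy=4,interpolation=cv2.INTER_CUBIC))
print(get_tcp_pos(),get_time())
E
```

```text
True [0.693  0.014  0.2251] [ 1.589  -0.2903  3.8282]
open [-0.0698 -0.309  -0.2187]
[0.5846 0.0621 0.3086] 32.1917
```

View pics/s4.png

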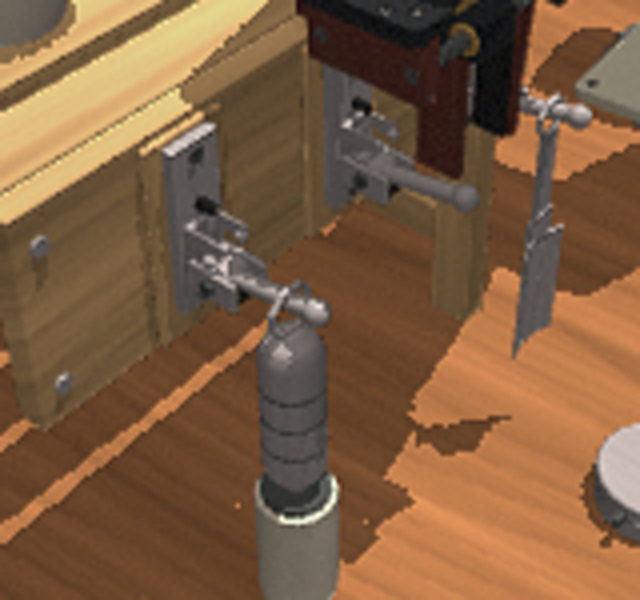

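The roller hangs on the spare hook, eye at (290,305), and the gripper is above the used knob. I fold the used hook now.

```bash
python3 - <<'E'
from h import *
import cv2
k=HU+OUT*.0567+UP*.012
movel(k-UP*.009,v=.06,until_force=6)
command_gripper(0); p0=np.array(get_tcp_pos()); print("grip",get_grip_width()*88,p0,get_ft_force())
lat=(p0-k)@EY
for th in [1.2,1.0,.8,.65,.5]:
    p=HU+EY*lat+OUT*.058*np.sin(th)+UP*(.058*np.cos(th)-.009)
    movel(p,v=.06); f=np.array(get_ft_force()); print(th,p,get_tcp_pos(),f,get_grip_width()*88)
    if np.linalg.norm(f)>16: break
print(get_time())
im=read_camera("scene"); cv2.imwrite("pics/s5.png",cv2.resize(im[110:260,250:410,::-1],None,fx=4,fy=4,interpolation=cv2.INTER_CUBIC))
E
```

```text
grip 12.25997758901173 [0.5844 0.0616 0.2687] [ 2.1909 -0.1885  0.7423]
1.2 [0.5842 0.059  0.2773] [0.5842 0.0591 0.2775] [0.8424 0.5039 0.3866] 12.028186692746207
1.0 [0.5838 0.0537 0.2876] [0.5838 0.0537 0.2878] [ 0.9154  2.2913 -0.1153] 12.037141237223945
0.8 [0.5833 0.0466 0.2967] [0.5833 0.0465 0.2968] [1.639  1.7336 1.719 ] 12.26530976728033
0.65 [0.5828 0.0401 0.3025] [0.5828 0.0399 0.3025] [1.2992 0.5445 0.7786] 11.973716295581625
0.5 [0.5823 0.0328 0.3072] [0.5823 0.0326 0.3071] [ 1.3726 -0.2296  1.4538] 12.063069573301508
35.075
```

```bash
python3 - <<'E'
from h import *
import cv2
p=np.array(get_tcp_pos()); command_gripper(.4)
movel(p+UP*.045,v=.15); command_gripper(0)
a=p+OUT*.032; a[2]=HU[2]+.058-.010
movel(a+UP*.035,v=.15); movel(a,v=.12); wait(.1); f0=np.array(get_ft_force())
s=lambda:(np.array(get_tcp_pos())-HU)@OUT
print("start s",s(),f0)
t=HU+OUT*.010+EY*((a-HU)@EY); t[2]=a[2]
while True:
    hit=movel(t,v=.02,until_force=12); f=np.array(get_ft_force())-f0; print(hit,"s",s(),f,get_time())
    break
movel(np.array(get_tcp_pos())+OUT*.002,v=.02); print(s(),get_ft_force()-f0)
movel(a+OUT*.03,v=.15)
im=read_camera("scene"); cv2.imwrite("pics/s6.png",cv2.resize(im[110:260,250:410,::-1],None,fx=4,fy=4,interpolation=cv2.INTER_CUBIC)); print(get_time())
E
```

```text
start s 0.05948243593306428 [-0.4699  0.1602  0.7978]
True s 0.050056840591796964 [0.0349 3.1889 1.3493] 38.6917
0.05192786446185226 [ 0.9271 -0.4431 -0.7364]
39.4083
```

View pics/s6.png

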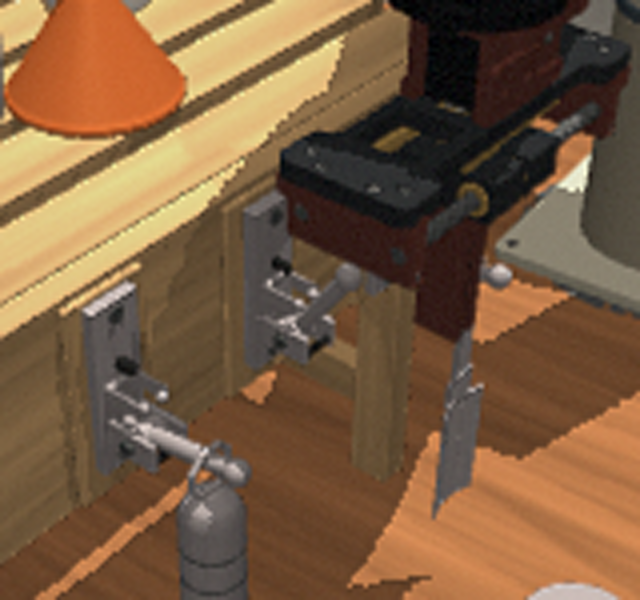

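The first push stopped on the contact transient (arm still at about 0.5 rad, knob (345,275)). I push again and track the travel.

```bash
python3 - <<'E'
from h import *
import cv2
s=lambda:(np.array(get_tcp_pos())-HU)@OUT
f0=np.array(get_ft_force())
p=np.array(get_tcp_pos()); L=(p-HU)@EY; z=HU[2]+.058-.010
P=lambda x: HU+OUT*x+EY*L+UP*(z-HU[2])
movel(P(.055),v=.1)
x=s()
while x>.012:
    x-=.0015; movel(P(x),v=.02); f=(np.array(get_ft_force())-f0)@OUT
    print(round(x,4),round(s(),4),round(f,1),end=" | ")
    if f>11 and x<.035: break
    if f>17: break
print(get_time())
E
```

```text
0.0527 0.0529 -0.9 | 0.0512 0.0514 -0.6 | 0.0497 0.05 1.4 | 0.0482 0.0486 3.2 | 0.0467 0.0467 1.8 | 0.0452 0.0449 0.7 | 0.0437 0.0436 2.0 | 0.0422 0.0424 3.7 | 0.0407 0.041 3.7 | 0.0392 0.0392 3.9 | 0.0377 0.0374 1.9 | 0.0362 0.0357 0.6 | 0.0347 0.0345 0.2 | 0.0332 0.0328 -0.5 | 0.0317 0.0315 -0.2 | 0.0302 0.0299 -0.4 | 0.0287 0.0285 -0.1 | 0.0272 0.0271 -1.4 | 0.0257 0.0256 -0.1 | 0.0242 0.0241 -0.1 | 0.0227 0.0226 -1.2 | 0.0212 0.0211 -0.4 | 0.0197 0.0197 -0.2 | 0.0182 0.0183 0.1 | 0.0167 0.0173 4.2 | 0.0152 0.0167 8.5 | 0.0137 0.0162 12.2 | 46.675
```

```bash
python3 - <<'E'
from h import *
p=np.array(get_tcp_pos())
movel(p+OUT*.06,v=.1); movel(p+OUT*.12+UP*.12,v=.25); wait(.5)
print(get_time(),get_ft_force()); print(job_done())
E
```

```text
48.6333 [ 0.2281 -0.2331 -0.5848]
the job is handed in; nothing more can be done
None
```

The job is handed in at 48.6 s of the 72 s: the spare hook took a lean of about 10 N for 1.5 s, the lint roller now hangs on it, and the old hook clicked into its clip and stopped against a 12 N press (judged by force and travel, with no picture after that press).

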